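# Pin the sample carousel to its indexer and hold it at the third stop

## Task

Take the loose steel drive pin out of the black tube rack and push it fully home, through the hole in the carousel plate and the driver arm beneath it, so that the carousel turns with the knob. Then take the indexing knob on top of the carousel and turn it clockwise, counting three clicks, to the third stop and not past it, and finish while still gripping the knob there, so that the carousel is held still for the label reader. Leave the tubes in the rack and the other things on the bench as they are.

Things in the scene. Friction and masses are not known exactly. Their poses are not given: they have to be found in the camera images.
- drive_pin: Loose round steel pin, 68 mm long, 80 g, upright in the middle row of the black rack, away from the tubes. Upper 36 mm: grip head of 18 mm diameter; below it a 32 mm shank of 10 mm diameter, its foot tapered to 6 mm over the last 4 mm. Origin: centre of the foot, z to the head (shoulder at z = 32 mm). Its shoulder rests on the rack's top (50 mm up) and, when home, on the carousel plate.
- pin_hole (a point): Mouth of the 11.6 mm pin hole in the carousel's round aluminium plate, in a dark steel bush: 66 mm from the axis (-x points away from it), 68 mm above the bench, z up; no tubes within 55 degrees round the rim. The plate is 12 mm thick; 4 mm below it is the driver arm, 12 mm thick, with an equal hole in line at the start. The plate turns freely, with light friction, until pinned.
- driver_hole (a point): Mouth of the equal hole in the driver arm, 52 mm above the bench, straight under pin_hole at the start. It turns with the knob.
- index_knob: Black knob on the carousel's upright axis, joined to the driver arm: 44 mm round skirt and above it a bar grip 14 mm thick, 42 mm long, from 113 to 141 mm above the bench. Origin: on the axis, 131 mm above the bench; the bar runs along the knob's y axis (white line at its +y end): close on it along its x axis. The rim tubes reach 97 mm, the seated pin 104 mm, the reader 101 mm above the bench.
- indexer (a joint): Turn of the knob and driver arm, rad, 0 at the start, growing clockwise seen from above. A star wheel and spring ball inside give a click stop every 20 degrees (0.349 rad) all round: first 0.349, second 0.698, third 1.047, fourth 1.396. No end stop. A click takes about 0.12 N m; past half way the knob snaps to the next stop, and it stays there.
- carousel (a joint): Turn of the carousel plate with its tubes, rad, 0 at the start, growing clockwise seen from above. It follows the indexer only through the pin, with up to 0.04 rad of play.
- tube_rack: Black block rack for tubes, 190 x 80 x 50 mm, fixed, 8 x 3 holes of 15 mm. Origin: centre of its underside, x along its length. The pin stands at x = -55 mm, y = 0; loose tubes stand towards the +x end.
- carousel_base: Fixed base of the carousel, origin on the carousel's axis at bench height; round foot of 118 mm radius. The label reader, a grey box 66 mm wide, stands on its +x side, 132 to 184 mm from the axis; at the start the pin hole lies on its -x side.
- rack_tube_1: Loose capped sample tube, 13 mm diameter, 80 mm tall, in the rack. To be left alone.
- rack_tube_2: Another such tube in the rack. To be left alone.
- rack_tube_3: Another such tube in the rack. To be left alone.
- wash_bottle: White bottle, 68 mm diameter, 150 mm tall, origin under its centre. To be left alone.
- beaker: White plastic beaker, 64 mm diameter, 85 mm tall, origin under its centre. To be left alone.
- timer: Flat white bench timer, 65 x 65 x 20 mm, origin under its centre. To be left alone.

How it is judged:
By the outcome, as a careful person would: the job done as asked, in the order asked, and still so for the second after the job is handed in, while the arm keeps its last pose, push and grip.
It also fails if it takes over 58 s, if anything falls off the work surface, if the arm or the gripper's body presses on something with over 40 N, if the wrist force passes 120 N, or if a joint passes its speed limit or range.

## Robot

A 6-joint arm with a two-finger parallel gripper is mounted at the origin on the work surface. World frame = base frame: x ahead of the robot, y to its left, z up, the work surface at z = 0. Lengths are in mm, angles in rad, forces in N, time in s.
With the tool pointing down it reaches from about 275 to 1000 mm from the base axis. Payload 8.4 kg.
Tool frame: the origin (TCP) lies at the very end of the fingers, on their centre line; the grasp point (between the pads) lies 19 mm behind it; z points along the fingers, y is the line along which they close (so a half turn about z gives the same grasp; the last joint's range is limited). The gripper opens to 85 mm and grips with 20 to 120 N. Pads are 22 mm wide; open, the fingers measure 114 mm over their backs; the gripper's body (76 mm by 85 mm) begins 54 mm behind the grasp point. The pads swing forward as they close: fully open they stand 13 mm farther back than shut.
Start: joints at [1.209, 0.353, 1.633, -0, 1.155, -0.002], TCP at [220.053, 584.982, 231.281] pointing down, gripper open.
Joint ranges: [-2.63, 2.63], [-0.92, 2.1], [0.06, 2.66], [-1.3, 4.44], [0, 2.69], [-3.02, 3.02]. Speed limits (rad/s): [2.22, 2.22, 2.79, 3.14, 3.14, 3.14].

## Interface

Orientations are given as [roll, pitch, yaw] about the fixed x, y, z axes, in that order (R = Rz(yaw) Ry(pitch) Rx(roll)).
In Python, from rig import sensors, grab_frame, camera_params, order gives the robot as it stands. The module is installed in compiled form; this text tells all that it offers.
- The arm moves only by the tool move_arm, never from a script. Its argument "motion" is a list of rows, each a list of 7 numbers: the turn, a rotation vector about the tool's x, y, z in rad, then the shift along the tool's x, y, z in m, then the finger opening in m, from 0 to 0.0854. A call has 1 to 8 rows; each row is the pose to reach, as a shift and turn from the pose commanded when the call began, along the tool's axes at that moment; what a row does not reach only later rows make up. A row lasts 1/8 s, in which the tool goes at most 62.5 mm and 10.7 degrees, less where a joint would pass 70% of its speed; a pose out of reach is approached as far as the arm can. A call with a gripper value outside its range is refused whole. The fingers move at their own pace and stop on an object; "grip_force" is the grip in N (left out, the last holds). Time passes only in rows, so rows that repeat a pose let the fingers close. It gives the time, the measured TCP pose, the force, the opening and the grip force at its end, in the units of the state.
- sensors.sense(): the state, without advancing time (a new reading comes with each control period).
- grab_frame(name): name is "scene" or "top" or "wrist"; returns (picture, depth): 420x560x3 uint8, red, green, blue; 420x560 float32, mm along the optical axis (not along the pixel's ray), 0 where there is no reading.
- camera_params(name): a dict with "camera_matrix" (3x3 intrinsics, pixels), "world_from_camera" (4x4, takes a point from camera to world coordinates). Camera axes: x right, y down, z forward; pixel columns grow to the right and rows downward; lengths in mm; the calibration is good to about 2 mm. A picture is of the moment at which its call begins: read the wrist's pose just before it. camera_params takes no time and is no camera call; for the wrist camera it gives the pose at the moment of the call.
- order.sign_off(): hands the job in; it is judged then, once.
The state is a dict: "clock": time; "qpos": joint angles; "qvel": joint speeds; "joint_efforts": joint torques, N m; "eef_pos": TCP position; "tcp_rot": TCP orientation; "contact_force": force on the tool from outside, world axes, zero at the start; "wrist_torque": the same for the moment, N m; "opening": opening from 0.0 (shut) to 1.0 (fully open); "grasp_force": force on a finger pad.
Only numpy, scipy, OpenCV 4.12 (cv2) and the standard library are available. Lean on these libraries where they do the work, as an engineer would, in place of code of your own. Each camera call takes 0.05 s, during which the arm holds its last target. There are 200 camera calls.

## Working session

There is one attempt and no reset: what is moved stays moved. The work goes in short steps, Python scripts to look and compute and a tool call to move; the robot and the scene stay as the last step left them, time stands still between calls to the robot, and variables do not carry over. Pictures are saved under pics/ and viewed, at most 10 in all, crops included, and the job is handed in when it is done.

Besides the shell and the picture viewer there is one more tool, called as name(argument=value, ...) on one line, values as JSON. move_arm: Moves the arm, as the interface text tells. Its arguments: {"type":"object","properties":{"motion":{"type":"array","items":{"type":"array","items":{"type":"number"}}},"grip_force":{"type":"number"}},"required":["motion"]}

```bash
mkdir -p pics; python3 - <<'E'
from rig import sensors, grab_frame, camera_params
import cv2, numpy as np
print(sensors.sense())
for n in ("top","scene"):
    p,d=grab_frame(n); cv2.imwrite(f"pics/{n}0.png",p[:,:,::-1]); np.save(f"{n}_d.npy",d); np.save(f"{n}_p.npy",p)
    c=camera_params(n); print(n,np.round(c["camera_matrix"],2).tolist(),np.round(c["world_from_camera"],4).tolist())
E
```

```text
{'clock': 0.0, 'qpos': array([ 1.20861442e+00,  3.53640617e-01,  1.63412794e+00,  8.22867612e-06,
        1.15521154e+00, -2.38351974e-03]), 'qvel': array([-0.00178599,  0.00157697, -0.00070341, -0.00011427, -0.00068084,
       -0.00189398]), 'joint_efforts': array([ 3.14255667e-03, -6.05261207e+01, -3.42078602e+01,  9.15475857e-05,
        9.22510866e-03, -5.87787167e-05]), 'eef_pos': array([219.87276462, 584.53933882, 230.56904048]), 'tcp_rot': array([-3.14020523e+00, -1.08306057e-05,  2.78179093e+00]), 'contact_force': array([ 0.76768983, -0.25206908, -0.67364466]), 'wrist_torque': array([ 0.02989487, -0.02688782,  0.01005761]), 'grasp_force': 0.0, 'opening': 0.998516710745155}
top [[506.24, 0.0, 283.97], [0.0, 506.24, 207.35], [0.0, 0.0, 1.0]] [[-0.0471, -0.9768, 0.2087, 295.8763], [-0.9989, 0.0459, -0.0108, 14.285], [0.001, -0.209, -0.9779, 1273.1812], [0.0, 0.0, 0.0, 1.0]]
scene [[394.39, 0.0, 270.96], [0.0, 394.39, 210.47], [0.0, 0.0, 1.0]] [[-0.799, 0.3911, -0.4568, 953.7195], [0.6013, 0.5119, -0.6135, 560.9678], [-0.0061, -0.7649, -0.6442, 680.9333], [0.0, 0.0, 0.0, 1.0]]
```

View pics/top0.png

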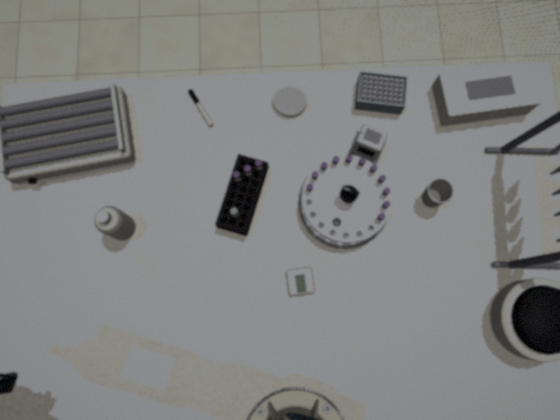

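View pics/scene0.png

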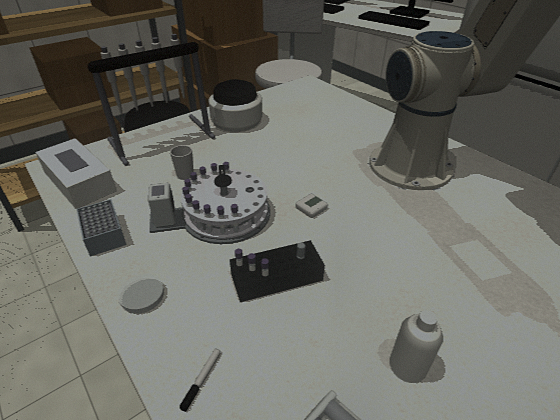

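The top view shows the rack at about (242,195) with the pin at (234,211), the carousel centred near (345,200), the knob at (349,193), the reader at (370,140), and the pin hole near (337,222). The scene view agrees: the pin is at (301,250) and the knob at (223,180). Next I'll measure these on an enlarged crop.

```bash
cat > h.py <<'E'
import numpy as np, cv2
from rig import camera_params
def ray(n,uv,z,c=None):
    c=c or camera_params(n); K=np.array(c["camera_matrix"]);T=np.array(c["world_from_camera"])
    r=T[:3,:3]@np.linalg.inv(K)@np.array([uv[0],uv[1],1.]); o=T[:3,3]
    return o+r*(z-o[2])/r[2]
def proj(n,p,c=None):
    c=c or camera_params(n); K=np.array(c["camera_matrix"]);T=np.array(c["world_from_camera"])
    q=K@(T[:3,:3].T@(np.array(p)-T[:3,3])); return q[:2]/q[2]
E
python3 - <<'E'
import numpy as np,cv2
from h import *
p=np.load("top_p.npy");d=np.load("top_d.npy")
x0,y0,x1,y1=205,120,405,260
cv2.imwrite("pics/topcrop.png",cv2.convertScaleAbs(cv2.resize(p[y0:y1,x0:x1,::-1],None,fx=4,fy=4,interpolation=cv2.INTER_CUBIC),alpha=1.5))
g=cv2.cvtColor(p,cv2.COLOR_RGB2GRAY)
# rack: dark contour
def big(mask,box):
    m=np.zeros_like(mask);a,b,c,e=box;m[b:e,a:c]=mask[b:e,a:c]
    cs,_=cv2.findContours(m,cv2.RETR_EXTERNAL,cv2.CHAIN_APPROX_NONE);return max(cs,key=cv2.contourArea)
c=big(cv2.morphologyEx((g<60).astype(np.uint8),cv2.MORPH_CLOSE,np.ones((7,7))),(205,145,280,245)); r=cv2.minAreaRect(c);print("rack",r)
w=[ray("top",q,50)[:2] for q in cv2.boxPoints(r)];print(np.round(w,1))
k=big((g<45).astype(np.uint8),(335,180,365,206));print("knob",cv2.boundingRect(k),ray("top",cv2.minAreaRect(k)[0],131))
K=camera_params("top");T=K["world_from_camera"];Ki=np.linalg.inv(K["camera_matrix"])
v,u=np.mgrid[:420,:560];P=np.einsum('ij,jhw->ihw',T[:3,:3]@Ki,np.stack([u,v,np.ones_like(u)])*d)+T[:3,3][:,None,None]
Z=P[2]
m=((Z>60)&(Z<76)).astype(np.uint8); c=big(m,(290,145,400,255));e=cv2.minEnclosingCircle(c);print("plate",e,ray("top",e[0],68))
for nm,lo,hi,b in(("pin",75,95,(220,190,250,230)),("knobtop",125,150,(330,175,370,210))):
    mm=np.zeros(Z.shape,bool);mm[b[1]:b[3],b[0]:b[2]]=True;mm&=(Z>lo)&(Z<hi)
    print(nm,mm.sum(),P[:,mm].mean(1), np.median(Z[mm]) if mm.any() else 0,u[mm].mean(),v[mm].mean())
E
```

```text
rack ((242.14962768554688, 194.89755249023438), (32.329627990722656, 76.09182739257812), 18.034284591674805)
[[518.  171.8]
 [700.8 108.9]
 [670.9  32.3]
 [489.7  97.3]]
knob (341, 187, 17, 16) [ 564.30060473 -149.4415841   131.        ]
plate ((346.05078125, 198.220703125), 45.1055793762207) [ 568.80289769 -151.70962772   68.        ]
pin 45 [546.53587164 123.3589425   83.51257137] 83.91013709364188 233.13333333333333 211.0222222222222
knobtop 128 [ 569.47028    -150.9684601   137.59668891] 138.7054498146722 349.359375 191.125
```

View pics/topcrop.png

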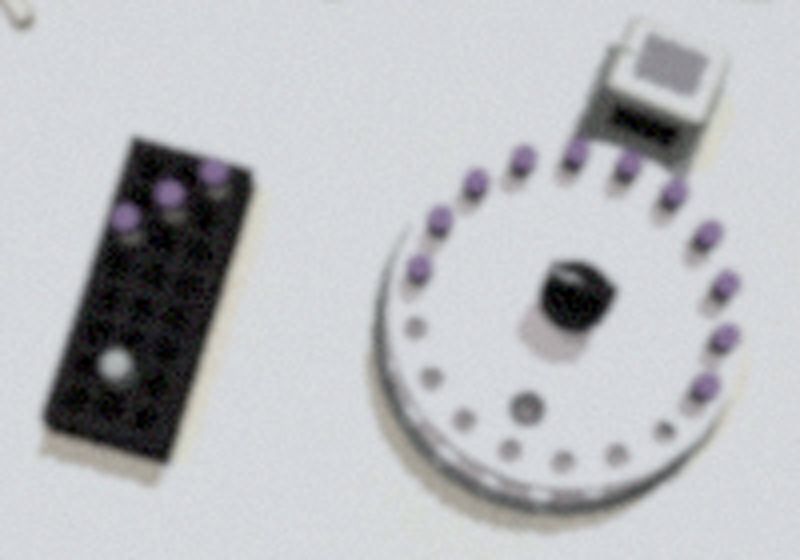

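The crop shows the pin head at crop (115,365), the hole's dark bush at (527,408), and the knob's top with its white line at (568,272). The free rim is below the hole. All heights fit what was given.

```bash
cat >> h.py <<'E'
from scipy.spatial.transform import Rotation as R
from rig import sensors
def goal(p,yaw):
    s=sensors.sense(); A=R.from_euler('xyz',s["tcp_rot"]); B=R.from_euler('xyz',[np.pi,0,yaw])
    return (A.inv()*B).as_rotvec().round(4), (A.inv().apply(np.array(p)-s["eef_pos"])/1000).round(4), s["eef_pos"].round(1), s["tcp_rot"].round(4)
E
python3 - <<'E'
from h import *
cv=lambda x,y:(205+(x+.5)/4-.5,120+(y+.5)/4-.5)
pin=ray("top",cv(115,365),86);hole=ray("top",cv(527,408),68)
ax=ray("top",(349.4,191.1),139);line=ray("top",cv(568,272),141)
print("pin",pin,"hole",hole,"axis",ax,"line",line,"reader",ray("top",cv(670,65),101))
v=ax-hole;print("r",np.hypot(*v[:2]),"dir",np.arctan2(v[1],v[0]),np.arctan2(*(line-ax)[[1,0]]))
a=np.arctan2(v[1],v[0])
for y in (a,a+np.pi): print(y,goal([pin[0],pin[1],200],y))
E
```

```text
pin [546.34399766 122.54531297  86.        ] hole [ 511.89060803 -124.08769415   68.        ] axis [ 569.18760041 -150.87656293  139.        ] line [ 577.23870661 -144.80250605  141.        ] reader [ 714.26746215 -222.13838755  101.        ]
r 63.25020811457511 dir -0.43734740957745866 0.6463351011134921
-0.43734740957745866 (array([-1.000e-04, -2.000e-03, -3.064e+00]), array([-0.4682, -0.3175,  0.031 ]), array([219.9, 584.6, 230.6]), array([-3.1403,  0.    ,  2.7818]))
2.7042452440123346 (array([-0.0013,  0.0001,  0.0776]), array([-0.4682, -0.3175,  0.031 ]), array([219.9, 584.6, 230.6]), array([-3.1403,  0.    ,  2.7818]))
```

move_arm(motion=[[0, 0, 0.01, -0.03, -0.02, 0, 0.085], [0, 0, 0.02, -0.08, -0.054, 0, 0.085], [0, 0, 0.03, -0.13, -0.088, 0, 0.085], [0, 0, 0.04, -0.18, -0.122, 0, 0.085], [0, 0, 0.05, -0.23, -0.156, 0, 0.085], [0, 0, 0.06, -0.28, -0.19, 0, 0.085], [0, 0, 0.07, -0.33, -0.224, 0, 0.06], [-0.0013, 0, 0.0776, -0.38, -0.257, 0, 0.06]])

```text
clock: 1.1
eef_pos: [486.0, 208.8, 231.2]
tcp_rot: [3.14, -0.0, 2.704]
contact_force: [0.6, 0.3, -0.4]
opening: 0.705
grasp_force: 0.0
```

```bash
python3 - <<'E'
from h import *
print(goal([546.3,122.5,200],2.7042), sensors.sense()['qpos'])
E
```

```text
(array([ 0.0013, -0.0001, -0.0003]), array([-0.0912, -0.0527,  0.0311]), array([486. , 208.8, 231.2]), array([ 3.1402e+00, -1.0000e-04,  2.7039e+00])) [ 4.02404091e-01  2.03368688e-01  1.83854763e+00  1.12425153e-03
  1.09876690e+00 -7.31210704e-01]
```

move_arm(motion=[[0.0013, 0, 0, -0.045, -0.026, 0.02, 0.06], [0.0013, 0, 0, -0.08, -0.046, 0.045, 0.06], [0.0013, 0, 0, -0.0912, -0.0527, 0.06, 0.06], [0.0013, 0, 0, -0.0912, -0.0527, 0.07, 0.06], [0.0013, 0, 0, -0.0912, -0.0527, 0.07, 0.06]])

```text
clock: 1.72
eef_pos: [544.5, 125.3, 160.6]
tcp_rot: [-3.141, -0.001, 2.705]
contact_force: [0.2, 0.2, -0.6]
opening: 0.701
grasp_force: 0.0
```

```bash
python3 - <<'E'
from h import *
from rig import grab_frame
c=camera_params("wrist");p,d=grab_frame("wrist");np.save("w_p.npy",p);np.save("w_d.npy",d)
cv2.imwrite("pics/w1.png",p[:,:,::-1])
print(np.round(c["world_from_camera"],3).tolist(),c["camera_matrix"][0][0],sensors.sense()["eef_pos"])
print(proj("wrist",[546.3,122.5,86],c),proj("wrist",sensors.sense()["eef_pos"],c))
E
```

```text
[[0.423, 0.866, 0.268, 475.418], [0.906, -0.403, -0.126, 157.848], [-0.001, 0.296, -0.955, 302.773], [0.0, 0.0, 0.0, 1.0]] 355.2819780110387 [544.94141763 125.48093277 161.31336373]
[277.5052037  226.60608361] [280.79882907 279.57453176]
```

View pics/w1.png

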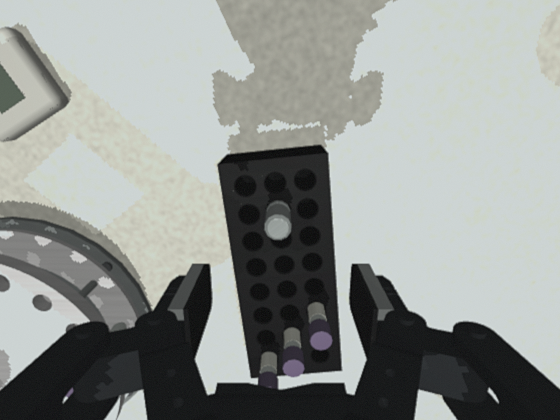

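The wrist view shows the pin head's top face at (278,227), as predicted, in the middle row and clear of the tubes. I'll refine its centre and work out the move down.

```bash
python3 - <<'E'
from h import *
p=np.load("w_p.npy");g=cv2.cvtColor(p,cv2.COLOR_RGB2GRAY)
m=np.zeros_like(g);m[210:242,262:294]=(g[210:242,262:294]>150)
cs,_=cv2.findContours(m,cv2.RETR_EXTERNAL,cv2.CHAIN_APPROX_NONE);c=max(cs,key=cv2.contourArea)
print(cv2.boundingRect(c),cv2.minAreaRect(c),cv2.contourArea(c)); e=cv2.minAreaRect(c)
q=ray("wrist",e[0],86);print(q,ray("wrist",(278,227),86));print(goal([q[0],q[1],58],2.7042))
E
```

```text
(268, 218, 20, 20) ((277.5, 227.5), (19.0, 19.0), 90.0) 284.5
[547.60116389 122.35161495  86.        ] [547.42474277 122.79378177  86.        ]
(array([-0.    , -0.0005,  0.0012]), array([-0.0038, -0.0017,  0.1033]), array([544.9, 125.5, 161.3]), array([-3.1416e+00, -5.0000e-04,  2.7054e+00]))
```

move_arm(motion=[[0, 0, 0, -0.0038, -0.0014, 0.02, 0.06], [0, 0, 0, -0.0038, -0.0014, 0.05, 0.06], [0, 0, 0, -0.0038, -0.0014, 0.08, 0.06], [0, 0, 0, -0.0038, -0.0014, 0.098, 0.06], [0, 0, 0, -0.0038, -0.0014, 0.103, 0.06], [0, 0, 0, -0.0038, -0.0014, 0.103, 0.04], [0, 0, 0, -0.0038, -0.0014, 0.103, 0.02], [0, 0, 0, -0.0038, -0.0014, 0.103, 0.012]], grip_force=40)

```text
clock: 2.78
eef_pos: [549.2, 121.8, 59.3]
tcp_rot: [3.14, 0.001, 2.704]
contact_force: [-0.2, 1.2, 3.9]
opening: 0.195
grasp_force: 39.0
```

move_arm(motion=[[0, 0, 0, 0, 0, 0, 0.01], [0, 0, 0, 0, 0, 0, 0.01], [0, 0, 0, 0, 0, 0, 0.01]])

```text
clock: 3.15
eef_pos: [549.2, 121.7, 59.2]
tcp_rot: [3.14, 0.001, 2.704]
contact_force: [-1.7, 0.7, 6.5]
opening: 0.201
grasp_force: 39.2
```

move_arm(motion=[[0, 0, 0, 0, 0, -0.01, 0.01], [0, 0, 0, 0, 0, -0.04, 0.01], [0, 0, 0, 0, -0.02, -0.075, 0.01], [0, 0, 0, -0.01, -0.065, -0.1, 0.01], [0, 0, 0, -0.02, -0.115, -0.111, 0.01], [0, 0, 0, -0.03, -0.165, -0.111, 0.01], [0, 0, 0, -0.03, -0.21, -0.111, 0.01], [0, 0, 0, -0.03, -0.238, -0.111, 0.01]])

```text
clock: 4.15
eef_pos: [473.6, -108.6, 169.8]
tcp_rot: [-3.141, 0.0, 2.703]
contact_force: [0.3, 1.0, -1.6]
opening: 0.195
grasp_force: 39.2
```

move_arm(motion=[[0, 0, 0, 0, 0, 0, 0.01], [0, 0, 0, 0, 0, 0, 0.01]])

```text
clock: 4.4
eef_pos: [475.0, -106.6, 169.6]
tcp_rot: [3.141, 0.0, 2.704]
contact_force: [-0.3, -0.3, -0.0]
opening: 0.195
grasp_force: 39.3
```

```bash
python3 - <<'E'
from h import *
from rig import grab_frame
c=camera_params("wrist");s=sensors.sense();p,d=grab_frame("wrist");np.save("w2_p.npy",p);np.save("w2_d.npy",d);np.save("w2_T.npy",c["world_from_camera"])
cv2.imwrite("pics/w2.png",p[:,:,::-1])
print(s["eef_pos"],s["tcp_rot"],s["contact_force"])
for q in([511.9,-124.1,68],[569.2,-150.9,141],s["eef_pos"]):print(proj("wrist",q,c))
E
```

```text
[ 475.04387415 -106.58934999  169.58523097] [3.14126212e+00 4.34632453e-04 2.70367900e+00] [-0.3080822  -0.30608602 -0.0347824 ]
[279.80379703 261.52616625]
[279.67547153 408.53920881]
[279.96431757 278.2643063 ]
```

View pics/w2.png

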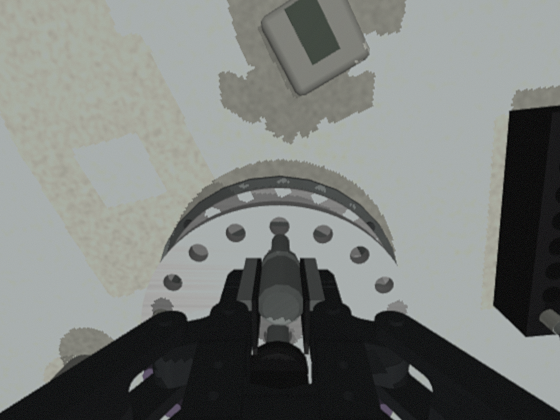

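The wrist view shows the pin held straight with its foot at (280,238), and the plate and rim holes beyond it. The pin hides the bush, so I'll move over the hole, where the bush should show above the foot.

move_arm(motion=[[0, 0, 0, -0.015, 0, 0, 0.01], [0, 0, 0, -0.035, 0, 0.01, 0.01], [0, 0, 0, -0.041, 0, 0.02, 0.01], [0, 0, 0, -0.041, 0, 0.02, 0.01], [0, 0, 0, -0.041, 0, 0.02, 0.01]])

```text
clock: 5.08
eef_pos: [511.5, -123.9, 149.1]
tcp_rot: [-3.141, -0.001, 2.704]
contact_force: [0.3, 0.0, -0.4]
opening: 0.191
grasp_force: 39.3
```

```bash
python3 - <<'E'
from h import *
from rig import grab_frame
c=camera_params("wrist");s=sensors.sense();p,d=grab_frame("wrist");np.save("w3_p.npy",p);np.save("w3_d.npy",d)
cv2.imwrite("pics/w3.png",cv2.resize(p[150:300,180:380,::-1],None,fx=4,fy=4,interpolation=cv2.INTER_CUBIC))
print(s["eef_pos"],s["tcp_rot"])
f=s["eef_pos"]-[0,0,41]
for q in([511.9,-124.1,68],f,f*[1,1,0]+[0,0,68],[569.2,-150.9,141]):
    u=proj("wrist",q,c);print(u,(u-[180,150])*4)
E
```

```text
[ 511.47473777 -123.89361121  149.06581901] [-3.14142409e+00 -8.94434451e-04  2.70440405e+00]
[280.11016171 220.00466269] [400.44064686 280.01865076]
[280.03710213 242.71277906] [400.14840853 370.85111625]
[280.12074115 219.3311188 ] [400.4829646  277.32447519]
[279.88204857 380.66052641] [399.52819428 922.64210563]
```

View pics/w3.png

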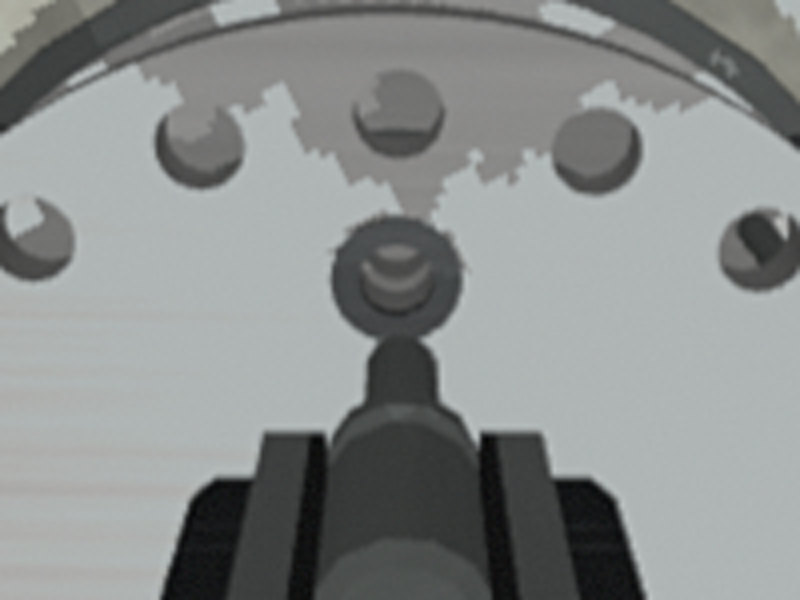

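The hole is at crop (398,279), right on its prediction. The shank's centreline is at x=402, and the foot's edge is at y=335. I'll project the pin's circles to find the fore-aft grip offset.

```bash
python3 - <<'E'
from h import *
c=camera_params("wrist");s=sensors.sense();e=np.array([511.5,-123.9,149.1])
t=np.linspace(0,2*np.pi,200)
def circ(ctr,r):
    u=np.array([proj("wrist",ctr+r*np.array([np.cos(a),np.sin(a),0]),c) for a in t]);u=(u-[180,150])*4
    return u.min(0).round(1),u.max(0).round(1)
X=np.array([-.906,.423,0])
for o in(0,1.5,-1.5):
  for h in(41,):
    f=e+[0,0,-h]+X*o
    print(o,h,"foot",circ(f,3),"taper",circ(f+[0,0,4],5),"shoulder",circ(f+[0,0,32],9),"headtop",circ(f+[0,0,68],9))
print("bush hole",circ(np.array([511.9,-124.1,68]),5.8))
p=np.load("w3_p.npy");g=cv2.cvtColor(p,cv2.COLOR_RGB2GRAY)
print(g[228:262,280]);print(g[275:300,280])
E
```

```text
0 41 foot (array([378.7, 349.3]), array([421.8, 389.3])) taper (array([363.6, 346.6]), array([436.9, 414.4])) shoulder (array([323.4, 404.3]), array([476.4, 542.8])) headtop (array([303. , 565.6]), array([495.7, 732.9]))
1.5 41 foot (array([378.6, 339.2]), array([421.9, 379.4])) taper (array([363.5, 336.3]), array([436.9, 404.3])) shoulder (array([323.2, 392.3]), array([476.6, 531.6])) headtop (array([302.7, 551.1]), array([496. , 719.5]))
-1.5 41 foot (array([378.7, 359.4]), array([421.8, 399.2])) taper (array([363.6, 356.9]), array([436.8, 424.4])) shoulder (array([323.6, 416.2]), array([476.2, 554. ])) headtop (array([303.3, 580.1]), array([495.4, 746.3]))
bush hole (array([365.6, 245.3]), array([435.4, 311.3]))
[44 61 69 69 70 66 59 57 56 56 56 56 55 56 56 58 56 55 56 59 58 58 63 82
 90 88 82 70 59 57 56 57 57 56]
[59 57 59 58 59 57 58 58 56 64 75 80 79 79 77 77 78 79 79 81 82 81 81 82
 81]
```

move_arm(motion=[[0, 0, 0, -0.0017, -0.0007, 0.01, 0.01], [0, 0, 0, -0.0017, -0.0007, 0.025, 0.01], [0, 0, 0, -0.0017, -0.0007, 0.034, 0.01], [0, 0, 0, -0.0017, -0.0007, 0.038, 0.01], [0, 0, 0, -0.0017, -0.0007, 0.041, 0.01], [0, 0, 0, -0.0017, -0.0007, 0.043, 0.01], [0, 0, 0, -0.0017, -0.0007, 0.045, 0.01], [0, 0, 0, -0.0017, -0.0007, 0.045, 0.01]])

```text
clock: 6.12
eef_pos: [513.2, -125.5, 104.3]
tcp_rot: [3.142, 0.0, 2.704]
contact_force: [-0.1, -0.3, -0.1]
opening: 0.191
grasp_force: 39.3
```

The foot is 5 mm into the hole with no contact. Carrying on.

move_arm(motion=[[0, 0, 0, 0, 0, 0.003, 0.01], [0, 0, 0, 0, 0, 0.006, 0.01], [0, 0, 0, 0, 0, 0.009, 0.01], [0, 0, 0, 0, 0, 0.012, 0.01], [0, 0, 0, 0, 0, 0.014, 0.01], [0, 0, 0, 0, 0, 0.016, 0.01], [0, 0, 0, 0, 0, 0.016, 0.01]])

```text
clock: 7.0
eef_pos: [513.0, -125.5, 88.1]
tcp_rot: [-3.142, -0.0, 2.704]
contact_force: [0.0, 0.2, -1.2]
opening: 0.192
grasp_force: 39.3
```

move_arm(motion=[[0, 0, 0, 0, 0, 0.003, 0.01], [0, 0, 0, 0, 0, 0.006, 0.01], [0, 0, 0, 0, 0, 0.008, 0.01], [0, 0, 0, 0, 0, 0.01, 0.01], [0, 0, 0, 0, 0, 0.0105, 0.01], [0, 0, 0, 0, 0, 0.0105, 0.01]])

```text
clock: 7.75
eef_pos: [513.2, -125.5, 77.7]
tcp_rot: [3.142, -0.0, 2.704]
contact_force: [1.2, -0.3, -1.5]
opening: 0.197
grasp_force: 39.3
```

move_arm(motion=[[0, 0, 0, 0, 0, 0.0005, 0.01], [0, 0, 0, 0, 0, 0.001, 0.01], [0, 0, 0, 0, 0, 0.0015, 0.01], [0, 0, 0, 0, 0, 0.0015, 0.01]])

```text
clock: 8.25
eef_pos: [513.4, -125.5, 77.2]
tcp_rot: [3.141, 0.0, 2.704]
contact_force: [-2.6, 2.2, 11.8]
opening: 0.197
grasp_force: 40.7
```

A 12 N reaction at TCP z 77.2, the expected height, means the shoulder is seated. I'll release and lift.

move_arm(motion=[[0, 0, 0, 0, 0, -0.001, 0.045], [0, 0, 0, 0, 0, -0.001, 0.045], [0, 0, 0, 0, 0, -0.001, 0.045], [0, 0, 0, 0, 0, -0.01, 0.045], [0, 0, 0, 0, 0, -0.04, 0.045], [0, 0, 0, 0, 0, -0.08, 0.05], [0, 0, 0, 0, 0, -0.12, 0.05], [0, 0, 0, 0, 0, -0.14, 0.05]])

```text
clock: 9.25
eef_pos: [514.0, -125.8, 219.1]
tcp_rot: [3.141, 0.003, 2.704]
contact_force: [0.4, -0.7, -0.7]
opening: 0.585
grasp_force: 0.0
```

```bash
python3 - <<'E'
from h import *
print(goal([569.2,-150.9,230],2.7042))
E
```

```text
(array([ 0.0006,  0.0032, -0.    ]), array([-0.0606,  0.0006, -0.0107]), array([ 514. , -125.8,  219.1]), array([3.141 , 0.0032, 2.7042]))
```

move_arm(motion=[[0, 0, 0, -0.025, 0, 0, 0.05], [0, 0, 0, -0.05, 0, 0, 0.05], [0, 0, 0, -0.055, 0, 0, 0.05], [0, 0, 0, -0.055, 0, 0, 0.05]])

```text
clock: 9.75
eef_pos: [562.4, -148.7, 216.1]
tcp_rot: [-3.141, -0.001, 2.704]
contact_force: [0.2, 0.2, -0.0]
opening: 0.583
grasp_force: 0.0
```

```bash
python3 - <<'E'
from h import *
from rig import grab_frame
c=camera_params("wrist");s=sensors.sense();p,d=grab_frame("wrist");np.save("w4_p.npy",p);np.save("w4_d.npy",d)
cv2.imwrite("pics/w4.png",cv2.resize(p[120:320,140:400,::-1],None,fx=3,fy=3,interpolation=cv2.INTER_CUBIC))
print(s["eef_pos"],s["tcp_rot"])
for q in([569.2,-150.9,141],[512,-124.3,104]):
    u=proj("wrist",q,c);print(u,(u-[140,120])*3)
K=c;T=K["world_from_camera"];Ki=np.linalg.inv(K["camera_matrix"])
v,u=np.mgrid[:420,:560];P=np.einsum('ij,jhw->ihw',T[:3,:3]@Ki,np.stack([u,v,np.ones_like(u)])*d)+T[:3,3][:,None,None]
Z=P[2]
for nm,lo,hi,q in(("bar",134,148,(569,-151)),("pin",98,112,(512,-124))):
    m=(Z>lo)&(Z<hi)&(np.hypot(P[0]-q[0],P[1]-q[1])<35)
    pts=P[:2,m].T.astype(np.float32);r=cv2.minAreaRect(pts);b=cv2.boxPoints(r)
    print(nm,m.sum(),np.median(Z[m]),Z[m].max(),"mean",pts.mean(0),r)
E
```

```text
[ 562.4499909  -148.67377778  216.10500776] [-3.14148424e+00 -9.16015059e-04  2.70404549e+00]
[281.42793068 232.42466688] [424.28379204 337.27400064]
[281.21214367 129.16405234] [423.63643102  27.49215701]
bar 1316 139.93560794871723 142.39056690994414 mean [ 569.1534  -152.80917] ((569.953857421875, -153.05020141601562), (41.36722946166992, 14.653030395507812), 65.63103485107422)
pin 496 103.00531731246585 105.64155096244923 mean [ 511.28592 -124.4107 ] ((511.4954833984375, -124.24237060546875), (16.977590560913086, 16.75541114807129), 64.1241455078125)
```

View pics/w4.png

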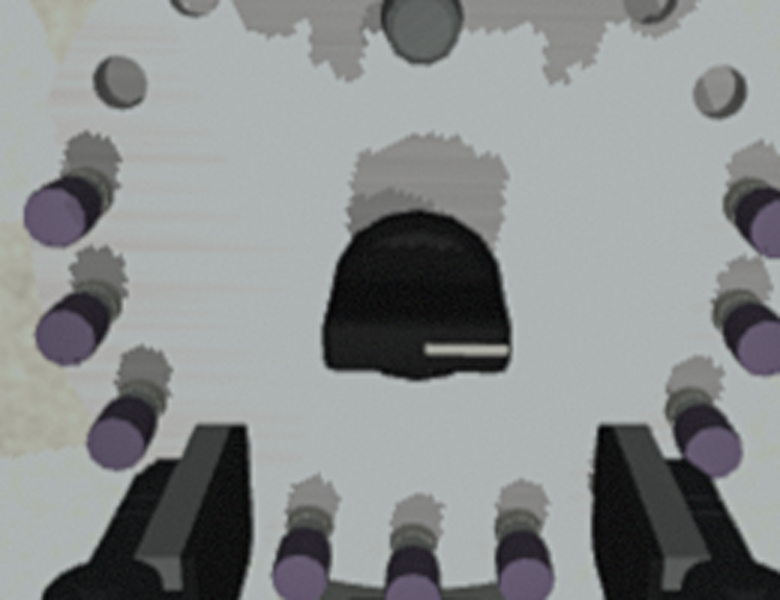

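The wrist view shows the seated pin's head at crop (422,22), top near 104 mm and so home. The knob bar runs along the image x axis near (418,345), with its white line to the right. Depth gives a 41 x 14.6 mm bar centred at (569.7,-153.0), at 65 degrees. I'll turn the gripper 90 degrees across it.

move_arm(motion=[[0, 0, 0.1, -0.003, -0.0005, 0, 0.05], [0, 0, 0.28, -0.006, -0.0008, 0, 0.05], [0, 0, 0.46, -0.0084, -0.0008, 0, 0.05], [0, 0, 0.64, -0.0084, -0.0008, 0, 0.05], [0, 0, 0.82, -0.0084, -0.0008, 0, 0.05], [0, 0, 1.0, -0.0084, -0.0008, 0, 0.05], [0, 0, 1.18, -0.0084, -0.0008, 0, 0.05], [0, 0, 1.36, -0.0084, -0.0008, 0, 0.05]])

```text
clock: 10.8
eef_pos: [569.3, -152.7, 216.2]
tcp_rot: [-3.141, -0.0, 1.338]
contact_force: [0.3, -0.4, -0.2]
opening: 0.586
grasp_force: 0.0
```

move_arm(motion=[[0, 0, 0.12, 0, 0, 0.01, 0.05], [0, 0, 0.2, 0, 0, 0.03, 0.05], [0, 0, 0.207, 0, 0, 0.04, 0.05], [0, 0, 0.207, 0, 0, 0.04, 0.05], [0, 0, 0.207, 0, 0, 0.04, 0.05]])

```text
clock: 11.42
eef_pos: [570.5, -153.1, 176.8]
tcp_rot: [3.141, -0.0, 1.138]
contact_force: [0.1, 0.3, -0.1]
opening: 0.585
grasp_force: 0.0
```

```bash
python3 - <<'E'
from h import *
print(goal([569.7,-153.0,117.5],1.137),sensors.sense()["qpos"].round(3))
E
```

```text
(array([ 0.0006, -0.0001,  0.0013]), array([-0.0002, -0.0008,  0.0593]), array([ 570.5, -153.1,  176.8]), array([ 3.1410e+00, -1.0000e-04,  1.1383e+00])) [-0.265  0.357  1.76  -0.     1.024  0.168]
```

move_arm(motion=[[0, 0, 0, 0, -0.0008, 0.015, 0.05], [0, 0, 0, 0, -0.0008, 0.035, 0.04], [0, 0, 0, 0, -0.0008, 0.05, 0.035], [0, 0, 0, 0, -0.0008, 0.057, 0.03], [0, 0, 0, 0, -0.0008, 0.059, 0.025], [0, 0, 0, 0, -0.0008, 0.059, 0.02], [0, 0, 0, 0, -0.0008, 0.059, 0.012], [0, 0, 0, 0, -0.0008, 0.059, 0.008]], grip_force=50)

```text
clock: 12.42
eef_pos: [571.5, -153.6, 118.1]
tcp_rot: [3.137, -0.001, 1.137]
contact_force: [6.6, -2.8, -4.3]
opening: 0.154
grasp_force: 48.6
```

move_arm(motion=[[0, 0, 0, 0, 0, 0, 0.006], [0, 0, 0, 0, 0, 0, 0.006], [0, 0, 0, 0, 0, 0, 0.006]])

```text
clock: 12.8
eef_pos: [571.4, -153.6, 118.0]
tcp_rot: [3.137, -0.001, 1.137]
contact_force: [6.2, -2.7, -5.1]
opening: 0.158
grasp_force: 48.6
```

```bash
python3 - <<'E'
from h import *
s=sensors.sense();print({k:np.round(s[k],3) for k in("eef_pos","tcp_rot","contact_force","wrist_torque","opening","grasp_force")})
E
```

```text
{'eef_pos': array([ 571.438, -153.561,  118.037]), 'tcp_rot': array([ 3.137e+00, -1.000e-03,  1.137e+00]), 'contact_force': array([ 6.233, -2.701, -5.127]), 'wrist_torque': array([-0.357, -0.764, -0.247]), 'opening': np.float64(0.158), 'grasp_force': np.float64(48.618)}
```

The bar is gripped at 13.5 mm. A 7 N sideways load along tool y says the axis is about 1.5 mm further over, so I'll ease that first.

move_arm(motion=[[0, 0, 0, 0, 0.001, 0, 0.006], [0, 0, 0, 0, 0.0015, 0, 0.006], [0, 0, 0, 0, 0.0015, 0, 0.006]])

```text
clock: 13.18
eef_pos: [571.4, -153.6, 118.0]
tcp_rot: [3.14, -0.0, 1.137]
contact_force: [1.0, -0.8, 6.1]
opening: 0.151
grasp_force: 50.1
```

```bash
python3 - <<'E'
from h import *
s=sensors.sense();print({k:np.round(s[k],3) for k in("eef_pos","tcp_rot","contact_force","wrist_torque","opening","grasp_force")})
E
```

```text
{'eef_pos': array([ 571.445, -153.565,  117.961]), 'tcp_rot': array([ 3.14 , -0.   ,  1.137]), 'contact_force': array([ 0.955, -0.751,  6.144]), 'wrist_torque': array([ 0.009, -0.059, -0.284]), 'opening': np.float64(0.151), 'grasp_force': np.float64(50.114)}
```

move_arm(motion=[[0, 0, 0.05, 0, 0, 0, 0.006], [0, 0, 0.12, 0, 0, 0, 0.006], [0, 0, 0.2, 0, 0, 0, 0.006], [0, 0, 0.28, 0, 0, 0, 0.006], [0, 0, 0.33, 0, 0, 0, 0.006], [0, 0, 0.349, 0, 0, 0, 0.006], [0, 0, 0.349, 0, 0, 0, 0.006], [0, 0, 0.349, 0, 0, 0, 0.006]])

```text
clock: 14.18
eef_pos: [571.6, -153.7, 118.0]
tcp_rot: [3.14, -0.001, 0.788]
contact_force: [2.8, -1.9, 5.7]
opening: 0.154
grasp_force: 49.9
```

```bash
python3 - <<'E'
from h import *
from rig import grab_frame
s=sensors.sense();print({k:np.round(s[k],3) for k in("eef_pos","tcp_rot","contact_force","wrist_torque","opening","grasp_force")})
p,d=grab_frame("top");cv2.imwrite("pics/t2.png",cv2.resize(p[120:260,270:420,::-1],None,fx=4,fy=4,interpolation=cv2.INTER_CUBIC))
E
```

```text
{'eef_pos': array([ 571.577, -153.667,  117.951]), 'tcp_rot': array([ 3.14e+00, -1.00e-03,  7.88e-01]), 'contact_force': array([ 2.791, -1.908,  5.656]), 'wrist_torque': array([-0.141, -0.194, -0.117]), 'opening': np.float64(0.154), 'grasp_force': np.float64(49.935)}
```

View pics/t2.png

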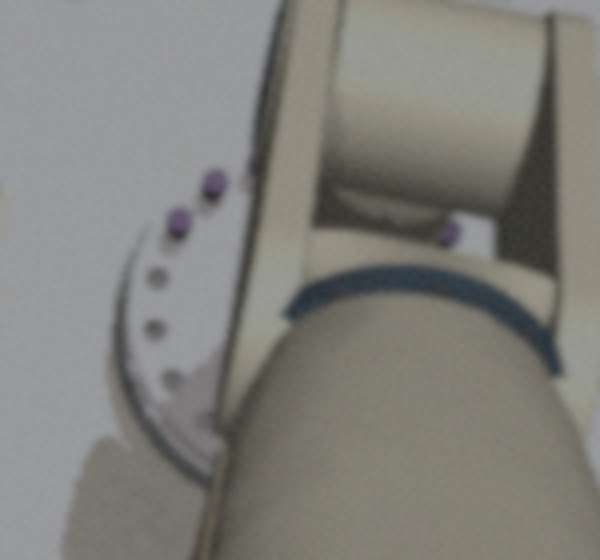

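The top view shows the leftmost rim tubes at (180,222) and (214,184), one 20 degree position clockwise of before. So the carousel follows the knob. Now the second and third clicks.

move_arm(motion=[[0, 0, 0.05, 0, 0, 0, 0.006], [0, 0, 0.12, 0, 0, 0, 0.006], [0, 0, 0.2, 0, 0, 0, 0.006], [0, 0, 0.28, 0, 0, 0, 0.006], [0, 0, 0.33, 0, 0, 0, 0.006], [0, 0, 0.349, 0, 0, 0, 0.006], [0, 0, 0.349, 0, 0, 0, 0.006], [0, 0, 0.349, 0, 0, 0, 0.006]])

```text
clock: 15.22
eef_pos: [571.7, -153.8, 118.0]
tcp_rot: [3.14, -0.001, 0.44]
contact_force: [1.8, -2.5, 5.3]
opening: 0.155
grasp_force: 49.9
```

move_arm(motion=[[0, 0, 0.05, 0, 0, 0, 0.006], [0, 0, 0.12, 0, 0, 0, 0.006], [0, 0, 0.2, 0, 0, 0, 0.006], [0, 0, 0.28, 0, 0, 0, 0.006], [0, 0, 0.33, 0, 0, 0, 0.006], [0, 0, 0.349, 0, 0, 0, 0.006], [0, 0, 0.349, 0, 0, 0, 0.006], [0, 0, 0.349, 0, 0, 0, 0.006]])

```text
clock: 16.23
eef_pos: [571.8, -154.0, 118.0]
tcp_rot: [3.14, -0.002, 0.091]
contact_force: [3.2, -3.1, 5.9]
opening: 0.155
grasp_force: 49.9
```

```bash
python3 - <<'E'
from h import *
from rig import grab_frame
s=sensors.sense();print({k:np.round(s[k],3) for k in("eef_pos","tcp_rot","contact_force","wrist_torque","opening","grasp_force")})
c=camera_params("wrist");p,d=grab_frame("wrist")
cv2.imwrite("pics/w5.png",p[:,:,::-1])
a=np.radians(-26.3-60);print("pin expected",proj("wrist",[571.3-66*np.cos(a),-153.6-66*np.sin(a),104],c))
T=c["world_from_camera"];Ki=np.linalg.inv(c["camera_matrix"])
v,u=np.mgrid[:420,:560];P=np.einsum('ij,jhw->ihw',T[:3,:3]@Ki,np.stack([u,v,np.ones_like(u)])*d)+T[:3,3][:,None,None]
q=[571.3-66*np.cos(a),-153.6-66*np.sin(a)]
m=(P[2]>98)&(P[2]<110)&(np.hypot(P[0]-q[0],P[1]-q[1])<16);r=cv2.minAreaRect(P[:2,m].T.astype(np.float32));print(q,m.sum(),np.median(P[2,m]),r, np.degrees(np.arctan2(-153.6-r[0][1],571.3-r[0][0]))+26.3)
E
```

```text
{'eef_pos': array([ 571.783, -154.029,  117.978]), 'tcp_rot': array([ 3.14e+00, -2.00e-03,  9.10e-02]), 'contact_force': array([ 3.178, -3.064,  5.927]), 'wrist_torque': array([-0.456, -0.323, -0.149]), 'opening': np.float64(0.155), 'grasp_force': np.float64(49.897)}
pin expected [142.86130302 259.90838953]
[np.float64(567.0408676553047), np.float64(-87.73756919403618)] 1043 102.93835992093241 ((565.1888427734375, -88.6744155883789), (17.40399169921875, 18.02507781982422), 64.39073181152344) -58.32284496897627
```

View pics/w5.png

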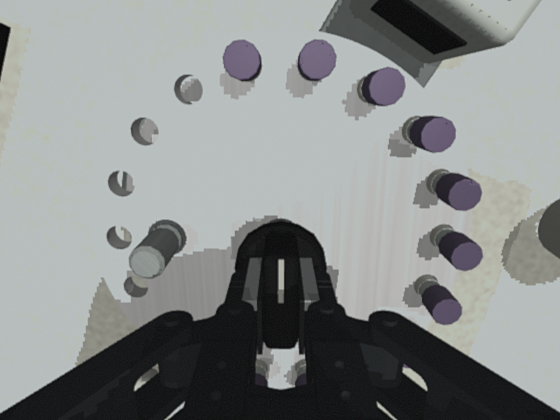

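The wrist view shows the pads closed on the knob bar at (280,285), and the pin still seated at (148,260), about 60 degrees round. Every tube is in place, so I'll hand the job in.

```bash
python3 -c "
from rig import order; print(order.sign_off())"
```

```text
the job is handed in; nothing more can be done
None
```

The drive pin is fully home and the carousel turned with the knob three clicks clockwise to the third stop (pin measured about 58° round, within its play), with the gripper still holding the knob; the job was handed in at about 16 s.

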